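# Clamp the sample box on the bench mixer

## Robot

A 6-joint arm with a two-finger parallel gripper is mounted at the origin on a cart in front of the work surface, level with it; the furniture and walls round the work are solid. World frame = base frame: x ahead of the robot, y to its left, z up, the work surface at z = 0. Lengths are in m, angles in rad, forces in N, time in s.
With the tool pointing down it reaches from about 0.225 to 0.725 m from the base axis. Payload 3.1 kg.
Tool frame: the origin (TCP) lies midway between the tips of the shut fingers; the grasp point (between the pads) lies 19 mm behind it; z points along the fingers, y is the direction in which the jaws open and shut (so a half turn about z gives the same grasp; the last joint's range is limited). The gripper opens to 85 mm and grips with 20 to 120 N. Pads are 22 mm wide; open, the fingers measure 114 mm over their backs; the gripper's body (76 mm by 85 mm) begins 54 mm behind the grasp point. The pads swing forward as they close: fully open they stand 13 mm farther back than shut.
Start: joints at [-1.414, 0.048, 0.099, 1.622, 0, 1.443], TCP at [0.147, -0.504, 0.231] pointing down, gripper open.
Joint ranges: [-2.91, 2.91], [-0.99, 1.94], [-1.21, 1.42], [-2.12, 2.29], [-1.49, 1.47], [-3.14, 3.14]. Speed limits (rad/s): [2.79, 2.79, 3.14, 3.14, 3.14, 3.14].

## Interface

Orientations are given as a 3x3 rotation matrix whose columns are the frame's x, y, z axes.
In Python, from workcell import r gives the robot as it stands.
- The arm moves only by the shell command python3 -m inch 'ROWS' [FORCE]. ROWS is JSON, a list of rows, each a list of 7 numbers: the opening, from -1 (shut) to 1 (fully open), so that 0 is half open, then the shift along the tool's x, y, z in m, then the turn, a rotation vector about the tool's x, y, z in degrees. A call has 1 to 20 rows; each row shifts and turns the commanded pose from where the row before left it, along the tool's axes as they then stand; what a row does not reach is not made up. A row lasts 1/12 s, in which the tool goes at most 41.7 mm and 7.16 degrees, less where a joint would pass 70% of its speed; a pose out of reach is approached as far as the arm can. A call with a gripper value outside its range is refused whole. The fingers move at their own pace and stop on an object; FORCE is the grip in N (left out, the last holds). Time passes only in rows, so rows that do not move let the fingers close. It gives the time, the measured TCP pose, the force and the opening at its end, in the units of the state.
- r.sense(): the state, without advancing time (a new reading comes with each control period).
- r.get_image(name): name is "scene" or "top"; returns (picture, depth): 480x640x3 uint8, red, green, blue; 480x640 float32, m along the optical axis (not along the pixel's ray), 0 where there is no reading.
- r.get_calibration(name): a dict with "vfov" (degrees; the focal length in pixels is half the picture's height over the tangent of half this angle, whatever the lens; pixels are square), "cx", "cy" (the principal point, pixels), "dist" ([k1, k2, p1, p2, k3] as OpenCV has them; the pictures are not rectified), "extrinsics" (4x4, takes a point from world to camera coordinates). Camera axes: x right, y down, z forward; pixel columns grow to the right and rows downward; lengths in m; the calibration is good to about 2 mm. A picture is of the moment at which its call begins. get_calibration takes no time and is no camera call.
- r.job_done(): hands the job in, once; it reports no verdict.
The state is a dict: "t": time; "joint_positions": joint angles; "joint_vel": joint speeds; "tau": joint torques, N m; "position": TCP position; "tcp_rot": TCP orientation; "ft_force": force on the tool from outside, world axes, zero at the start; "wrist_torque": the same for the moment, N m; "width": opening from 0.0 (shut) to 1.0 (fully open).
Only numpy, scipy, OpenCV 4.12 (cv2) and the standard library are available. Lean on these libraries where they do the work, as an engineer would, in place of code of your own. Each camera call takes 0.05 s, during which the arm holds its last target.

## Task

Pull the orange grip on the bench mixer fully back to its stop, away from the blue-cornered nest, and set the blue-lidded sample box down flat inside the four nest corners and let go of it. Then slide the orange grip fully forward to its other stop so that the arm reaches over the box and holds it in. Leave the yellow label roll and the white timer where they are.

Things in the scene. Friction and masses are not known exactly. Their poses are not given: they have to be found in the camera images.
- slide_grip (a point): Centre of the upright orange grip: 26 mm along the slide (its x), 22 mm across, 36 mm tall, this point half-way up, 125 mm above the bench. It stands on a flat steel arm, 30 mm wide, 7 mm thick, whose top is 18 mm below this point; its tip is 85 mm ahead (+x, toward the nest), underside 48 mm over the nest floor. x along the slide, z up. Slides along x only, about 3 N; stays where left.
- hold_slide (a joint): Position of the orange grip along its track, m: 0 = fully back at the stop away from the nest (arm tip clear of a loaded box by about 52 mm), 0.080 = fully forward at the stop by the nest (arm reaches about 28 mm over the box). It starts with the arm part of the way over the nest, which blocks loading.
- nest (a point): Centre of the nest floor on the fixed white mixer (285 x 150 mm): black pad, 52 mm above the bench; the aluminium deck is at 50 mm. Four blue corner brackets, 10 mm above the floor, leave 104 mm along x and 54 mm along y, with 60 mm gaps in the middle of the long sides for the fingers. x along the long side, away from the grip (whose track is on the -x side, on the centre line); z up.
- box_mid (a point): Centre of the sample box, half-way up: closed white box with a blue fixed lid, 96 mm along its x, 46 mm along its y, 44 mm tall, about 150 g, lying flat on the bench, lid up. Grasp it across the 46 mm. It goes into the nest with its long side along the nest's x, either way round. It and the label roll may swap places.
- label_roll: Yellow roll of label tape lying flat on the bench, 62 mm across, 20 mm high; origin at the centre of its underside. To be left alone.
- timer: White bench timer, 62 x 62 x 22 mm, standing on the left part of the bench; origin at the centre of its underside. To be left alone.
Not all that is in view belongs to the job. There is more than one size of the part that bears box_mid; the job needs the larger.

How it is judged:
On the way, in this order (a step that is already met when the one before it is completed fails the run):
1. the orange grip is fully back at the stop away from the nest (value of joint hold_slide below 0.0025 m), for 0.1 s.
2. the box lies flat in the nest, released (horizontal distance between box_mid and nest below 0.008 m and z of box_mid in the frame of nest below 0.026 m and angle between box_mid's own z axis and vertical below 0.06 rad and contact force between the fingers and sample_box below 0.1 N), for 0.2 s.
3. the orange grip is fully forward at the stop by the nest (value of joint hold_slide above 0.0775 m), for 0.1 s.
At the end, for the whole second after the job is handed in: The grip is within 2.5 mm of its stop by the nest, the box lies flat (lid up, within 0.06 rad of level) on the nest floor (not more than 4 mm above it) inside the four corners, its centre within 8 mm of the nest's and its long side within 0.15 rad of the nest's, at rest (value of joint hold_slide above 0.0775 m and horizontal distance between box_mid and nest below 0.008 m and z of box_mid in the frame of nest below 0.026 m and angle between box_mid's own z axis and vertical below 0.06 rad and angle between the x axis of box_mid and the x axis of nest, either way round below 0.15 rad and linear speed of sample_box below 0.02 m/s); the robot touches nothing.
It fails at once if the label roll is moved more than 20 mm (distance of label_roll from where it was at the start of the episode above 0.02 m).
It fails at once if the timer is moved more than 20 mm (distance of timer from where it was at the start of the episode above 0.02 m).
It also fails if it takes over 61 s, if anything falls off the work surface, if the arm or the gripper's body presses on something with over 40 N, if the wrist force passes 120 N, or if a joint passes its speed limit or range.

## Working session

There is one attempt and no reset: what is moved stays moved. The work goes in short steps, Python scripts to look and compute and a shell command to move; the robot and the scene stay as the last step left them, time stands still between calls to the robot, and variables do not carry over. Pictures are saved under pics/ and viewed, and the job is handed in when it is done.

```bash
ls; mkdir -p pics; python3 - <<'E'
from workcell import r
import cv2,numpy as np
s=r.sense(); print(s)
for n in("scene","top"):
    im,d=r.get_image(n); cv2.imwrite(f"pics/{n}0.png",im[:,:,::-1]); np.save(f"pics/{n}0d.npy",d); np.save(f"pics/{n}0.npy",im)
    c=r.get_calibration(n); print(n,c)
E
```

```text
pics
{'t': 0.0, 'joint_positions': array([-1.41381351e+00,  4.87365504e-02,  9.76073655e-02,  1.62199696e+00,
       -1.94362878e-05,  1.44304925e+00]), 'joint_vel': array([ 0.00119342,  0.00043596, -0.00021815,  0.00061511, -0.0007914 ,
        0.00090591]), 'tau': array([-6.60115038e-04, -3.38781130e+01,  3.20014930e+01,  2.02696928e-02,
       -6.25686698e-05, -4.34280537e-06]), 'position': array([ 0.14738476, -0.5032567 ,  0.23012932]), 'tcp_rot': array([[ 9.59737608e-01,  2.80897804e-01, -3.83437433e-04],
       [ 2.80897928e-01, -9.59734897e-01,  2.29812506e-03],
       [ 2.77539998e-04, -2.31330383e-03, -9.99997286e-01]]), 'ft_force': array([-0.47239118,  0.69214681,  0.48858979]), 'wrist_torque': array([-0.0287931 ,  0.01552788, -0.00482746]), 'width': 0.9991459110875003}
scene {'vfov': 42.56153599598852, 'cx': 316.0621024901767, 'cy': 243.90219909760188, 'dist': array([-0.02486458,  0.        ,  0.        ,  0.        ,  0.        ]), 'extrinsics': array([[-0.48732164, -0.87305499,  0.01710547,  0.28653422],
       [-0.35593899,  0.18071403, -0.91686961,  0.28543409],
       [ 0.79738639, -0.4528989 , -0.39882017,  1.00824232],
       [ 0.        ,  0.        ,  0.        ,  1.        ]])}
top {'vfov': 48.43198627387948, 'cx': 332.1763321600194, 'cy': 234.87853604488538, 'dist': array([-0.10973592,  0.        ,  0.        ,  0.        ,  0.        ]), 'extrinsics': array([[-0.02064355, -0.99970319, -0.01293735,  0.04786121],
       [-0.99008582,  0.02223979, -0.13869197,  0.5060271 ],
       [ 0.13893853,  0.00994599, -0.99025106,  1.38322336],
       [ 0.        ,  0.        ,  0.        ,  1.        ]])}
```

View pics/scene0.png

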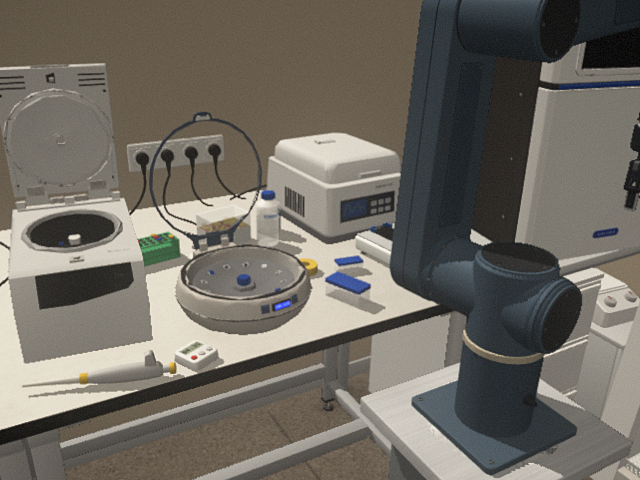

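View pics/top0.png

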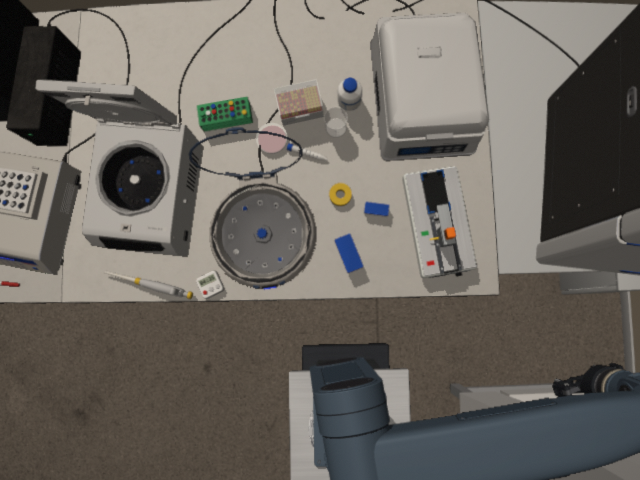

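The top view shows the larger blue-lidded box at about (348,253) and a smaller one at (376,209). The yellow roll is at (340,194), the timer at (208,285), and the mixer at (440,222) with the orange grip at (450,232). The lids that could be confused are (348,253) and (376,209), and the blue hub at (263,233) belongs to the rotor. I'll crop in close to check.

```bash
cat > h.py <<'E'
import cv2,numpy as np
from workcell import r
def cal(n):
    c=r.get_calibration(n); f=240/np.tan(np.radians(c['vfov']/2))
    K=np.array([[f,0,c['cx']],[0,f,c['cy']],[0,0,1.]]); return K,np.array(c['dist'],float),np.array(c['extrinsics'])
def ray(n,px):
    K,D,E=cal(n); u=cv2.undistortPoints(np.array(px,float).reshape(-1,1,2),K,D).reshape(-1,2)
    d=np.c_[u,np.ones(len(u))]@E[:3,:3]; o=-E[:3,:3].T@E[:3,3]; return o,d
def plane(n,px,z):
    o,d=ray(n,px); return o+d*((z-o[2])/d[:,2])[:,None]
def proj(n,P):
    K,D,E=cal(n); return cv2.projectPoints(np.array(P,float).reshape(-1,3),cv2.Rodrigues(E[:3,:3])[0],E[:3,3],K,D)[0].reshape(-1,2)
def dpts(n,px,d):
    o,dd=ray(n,px); z=np.array([d[int(round(v)),int(round(u))] for u,v in np.array(px).reshape(-1,2)]); return o+dd*z[:,None]
E
python3 - <<'E'
import cv2,numpy as np
im=np.load('pics/top0.npy')[:,:,::-1]
c=im[150:290,390:490]; cv2.imwrite('pics/c1.png',cv2.resize(c,None,fx=4.2,fy=4.2,interpolation=cv2.INTER_CUBIC))
c=im[170:290,310:410]; cv2.imwrite('pics/c2.png',cv2.resize(c,None,fx=4.5,fy=4.5,interpolation=cv2.INTER_CUBIC))
E
```

```text
(no output)
```

View pics/c1.png

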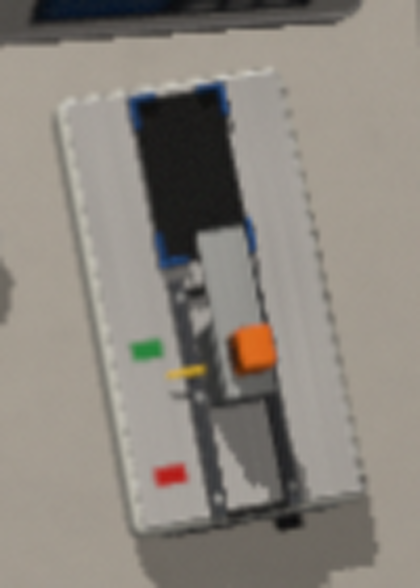

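View pics/c2.png

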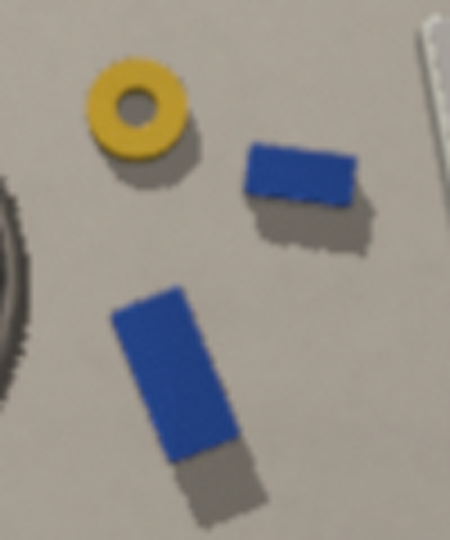

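```bash
python3 - <<'E'
from h import *
im=np.load('pics/top0.npy'); d=np.load('pics/top0d.npy')
hsv=cv2.cvtColor(im,cv2.COLOR_RGB2HSV)
def blobs(lo,hi,roi,mina=3):
    m=cv2.inRange(hsv,lo,hi); k=np.zeros_like(m); x0,y0,x1,y1=roi; k[y0:y1,x0:x1]=m[y0:y1,x0:x1]
    n,l,st,ce=cv2.connectedComponentsWithStats(k); return [(l==i,st[i,4],ce[i]) for i in range(1,n) if st[i,4]>=mina]
B=((105,120,50),(125,255,255))
print('lids')
for m,a,c in blobs(*B,(320,190,400,280),20):
    q=np.argwhere(m)[:,::-1].astype(np.float32)
    z=0.044
    W=plane('top',q,z)[:,:2]; (cc,wh,an)=cv2.minAreaRect((W*1000).astype(np.float32))
    print(a,c,'depth z',np.median(dpts('top',q,d)[:,2]),cc,wh,an)
print('corners')
for m,a,c in blobs((105,110,40),(125,255,255),(415,160,460,220),2): print(a,c,plane('top',[c],0.062),dpts('top',[c],d))
print('grip')
for m,a,c in blobs((5,170,150),(16,255,255),(430,215,470,250),20):
    q=np.argwhere(m)[:,::-1]; P=dpts('top',q,d); print(a,c,np.percentile(P[:,2],[10,50,90]),plane('top',[c],0.143)); W=plane('top',q,0.143)[:,:2]; print(cv2.minAreaRect((W*1000).astype(np.float32)))
print('pad', [ (u,v,dpts('top',[(u,v)],d)[0].round(4)) for u,v in [(433,180),(435,195),(410,200),(460,240)]])
E
```

```text
lids
246 [376.18292683 208.60162602] depth z 0.0281845987756012 (573.891357421875, -81.50604248046875) (61.07228469848633, 29.01450538635254) 81.00602722167969
573 [348.46596859 252.89528796] depth z 0.042501317976037845 (457.2248229980469, -4.940742492675781) (93.58708953857422, 42.6777458190918) 21.222299575805664
corners
19 [441.31578947 172.42105263] [[ 0.66454006 -0.2572344   0.062     ]] [[ 0.66759926 -0.25964976  0.05011127]]
21 [422.66666667 175.76190476] [[ 0.65635791 -0.20691001  0.062     ]] [[ 0.65870548 -0.20846637  0.05266142]]
8 [449.125 205.375] [[ 0.57483946 -0.27323505  0.062     ]] [[ 0.57413883 -0.27245235  0.06564435]]
26 [429.42307692 209.80769231] [[ 0.5640577  -0.22042161  0.062     ]] [[ 0.56626334 -0.22253195  0.05004069]]
grip
70 [450.37142857 232.02857143] [0.13834145 0.14146561 0.14459464] [[ 0.49241685 -0.25541791  0.143     ]]
((492.517822265625, -254.64956665039062), (19.880319595336914, 19.920534133911133), 88.70915222167969)
pad [(433, 180, array([ 0.6471, -0.236 ,  0.0505])), (435, 195, array([ 0.6062, -0.2395,  0.0493])), (410, 200, array([ 0.5947, -0.1726,  0.0458])), (460, 240, array([ 0.4834, -0.2994,  0.0522]))]
```

The larger lid (348,253) measures 94 x 43 mm at z≈0.043, so it is the 96 x 46 mm box. The one at (376,209) is about 61 x 29 mm and lower, so it is the decoy. Next I'll refine the nest axis and centre from the pad, the deck edges and both views.

```bash
python3 - <<'E'
from h import *
im=np.load('pics/top0.npy'); d=np.load('pics/top0d.npy')
o,dd=ray('top',np.stack(np.meshgrid(np.arange(640),np.arange(480)),-1).reshape(-1,2)); P=(o+dd*d.reshape(-1,1)).reshape(480,640,3)
# deck outline by height
m=((P[:,:,2]>0.035)&(P[:,:,2]<0.2)); k=np.zeros((480,640),np.uint8); k[160:280,398:480]=m[160:280,398:480]
n,l,st,ce=cv2.connectedComponentsWithStats(k); i=1+np.argmax(st[1:,4]); q=np.argwhere(l==i)[:,::-1]
print(st[i],(cv2.minAreaRect((plane('top',q,0.05)[:,:2]*1000).astype(np.float32))))
# pad+brackets: dark or blue region
g=im.max(2); hsv=cv2.cvtColor(im,cv2.COLOR_RGB2HSV)
m=((g<60)|(cv2.inRange(hsv,(105,110,40),(125,255,255))>0)).astype(np.uint8); k[:]=0; k[165:216,415:455]=m[165:216,415:455]
n,l,st,ce=cv2.connectedComponentsWithStats(k); i=1+np.argmax(st[1:,4]); q=np.argwhere(l==i)[:,::-1]
W=plane('top',q,0.058)[:,:2]*1000
print(st[i],cv2.minAreaRect(W.astype(np.float32)))
E
```

```text
[ 403  166   74  112 5895] ((532.19091796875, -248.09027099609375), (290.1196594238281, 151.6746368408203), 8.244797706604004)
[421 170  30  44 779] ((614.5736083984375, -239.3028106689453), (109.90782165527344, 60.845584869384766), 8.080940246582031)
```

Pad with brackets: 110 x 61 mm at (0.6146,-0.2393), axis 8.1°. Deck: 290 x 152 mm at 8.2°. Grip: (0.4925,-0.255), 123 mm behind the nest, so the slide is at about 0.062. All of these match the given sizes. I'll move above the grip and turn 8.1° about tool z.

```bash
python3 -m inch '[[1,0,0,0,0,0,4.05],[1,0,0,0,0,0,4.05],[1,0.0314,-0.0163,0,0,0,0],[1,0.0314,-0.0163,0,0,0,0],[1,0.0314,-0.0163,0,0,0,0],[1,0.0314,-0.0163,0,0,0,0],[1,0.0314,-0.0163,0,0,0,0],[1,0.0314,-0.0163,0,0,0,0],[1,0.0314,-0.0163,0,0,0,0],[1,0.0314,-0.0163,0,0,0,0],[1,0.0314,-0.0163,0,0,0,0],[1,0.0314,-0.0163,0,0,0,0],[1,0.0314,-0.0163,0,0,0,0],[1,0.0314,-0.0163,0,0,0,0],[1,0,0,0,0,0,0],[1,0,0,0,0,0,0]]' 20; python3 - <<'E'
from h import *
for n in("scene","top"):
    im,d=r.get_image(n); cv2.imwrite(f"pics/{n}1.png",im[:,:,::-1]);np.save(f"pics/{n}1.npy",im);np.save(f"pics/{n}1d.npy",d)
    c=im[150:330,380:540] if n=='top' else im[150:350,250:500]; cv2.imwrite(f"pics/{n}1c.png",cv2.resize(c,None,fx=3,fy=3,interpolation=cv2.INTER_CUBIC)[:,:,::-1])
print(r.sense()['tcp_rot'].round(3),r.sense()['joint_positions'])
E
```

```text
t: 1.43
position: [0.4933, -0.2548, 0.2302]
tcp_rot: [[0.989, 0.147, -0.002], [0.147, -0.989, 0.001], [-0.002, -0.001, -1.0]]
ft_force: [-0.5, -0.8, -0.6]
width: 1.0
[[ 0.99   0.143 -0.002]
 [ 0.143 -0.99   0.   ]
 [-0.001 -0.001 -1.   ]] [-6.01087116e-01  1.27680616e-01  1.83138249e-01  1.62768292e+00
 -6.20885893e-04  2.39693694e+00]
```

View pics/scene1.png

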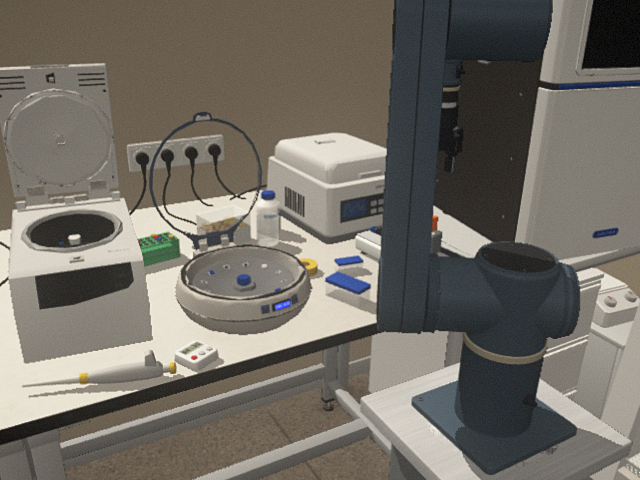

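View pics/top1c.png

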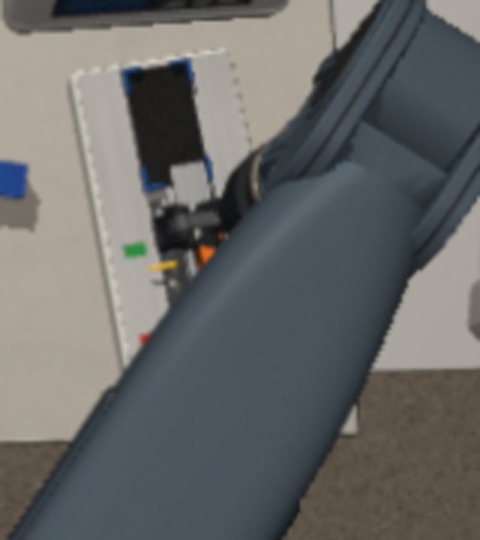

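The scene view shows the fingers at (449,160) and part of the orange grip at (435,225), to the right of the column. I'll check both against projections.

```bash
python3 - <<'E'
from h import *
print(proj('scene',[(0.4933,-0.2548,0.2302),(0.4925,-0.2555,0.143),(0.4925,-0.2555,0.125),(0.4925,-0.2555,0.107)]))
im=np.load('pics/scene1.npy'); h=cv2.cvtColor(im,cv2.COLOR_RGB2HSV)
m=cv2.inRange(h,(5,170,120),(16,255,255)); m[:200]=0;m[260:]=0;m[:,:400]=0
q=np.argwhere(m)[:,::-1]; print(q.min(0),q.max(0),q.mean(0))
c=im[130:270,400:500]; cv2.imwrite("pics/scene1c.png",cv2.resize(c,None,fx=4,fy=4,interpolation=cv2.INTER_CUBIC)[:,:,::-1])
E
```

```text
[[433.75250889 180.30902984]
 [430.79712098 215.58087586]
 [430.11017939 222.64525547]
 [429.42914419 229.64138202]]
[432 216] [436 229] [434.30769231 222.36538462]
```

View pics/scene1c.png

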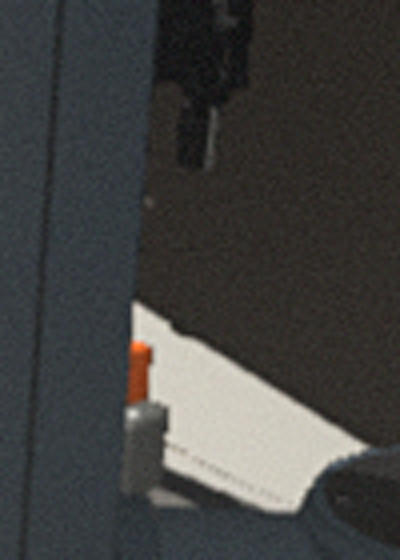

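The projections agree: grip rows 216–229, and the right finger tip is where it was predicted. Descend to z 0.116 and close.

```bash
python3 -m inch '[[1,0,0,0.0285,0,0,0],[1,0,0,0.0285,0,0,0],[1,0,0,0.0285,0,0,0],[1,0,0,0.0285,0,0,0],[1,0,0,0,0,0,0],[1,0,0,0,0,0,0]]' 20; python3 -m inch '[[-1,0,0,0,0,0,0],[-1,0,0,0,0,0,0],[-1,0,0,0,0,0,0],[-1,0,0,0,0,0,0],[-1,0,0,0,0,0,0],[-1,0,0,0,0,0,0],[-1,0,0,0,0,0,0],[-1,0,0,0,0,0,0]]' 20
```

```text
t: 2.03
position: [0.4899, -0.2563, 0.1154]
tcp_rot: [[0.99, 0.141, -0.004], [0.141, -0.99, 0.003], [-0.004, -0.003, -1.0]]
ft_force: [0.9, -0.7, 0.5]
width: 1.003
t: 2.7
position: [0.4936, -0.2587, 0.1191]
tcp_rot: [[0.99, 0.142, 0.003], [0.142, -0.99, -0.005], [0.002, 0.005, -1.0]]
ft_force: [0.6, -4.6, 2.9]
width: 0.249
```

Width 0.249 is 21 mm, so the grip is held. Now pull back along tool -x.

```bash
python3 -m inch '[[-1,-0.01,0,0,0,0,0],[-1,-0.015,0,0,0,0,0],[-1,-0.015,0,0,0,0,0],[-1,-0.01,0,0,0,0,0],[-1,-0.005,0,0,0,0,0],[-1,0,0,0,0,0,0]]' 20;  python3 -m inch '[[-1,-0.004,0,0,0,0,0],[-1,-0.004,0,0,0,0,0],[-1,0,0,0,0,0,0]]'
```

```text
t: 3.2
position: [0.4386, -0.2666, 0.1191]
tcp_rot: [[0.99, 0.142, 0.003], [0.142, -0.99, -0.005], [0.003, 0.005, -1.0]]
ft_force: [0.9, -4.6, 2.5]
width: 0.254
t: 3.45
position: [0.4334, -0.2674, 0.1191]
tcp_rot: [[0.99, 0.143, 0.008], [0.143, -0.99, -0.004], [0.008, 0.005, -1.0]]
ft_force: [6.8, -4.2, -0.6]
width: 0.248
```

```bash
python3 -m inch '[[-1,-0.003,0,0,0,0,0],[-1,0,0,0,0,0,0]]';  python3 -m inch '[[-1,-0.003,0,0,0,0,0],[-1,0,0,0,0,0,0]]'; python3 -m inch '[[-1,-0.003,0,0,0,0,0],[-1,0,0,0,0,0,0]]'
```

```text
t: 3.62
position: [0.4332, -0.2674, 0.1191]
tcp_rot: [[0.989, 0.144, 0.015], [0.144, -0.99, -0.003], [0.014, 0.005, -1.0]]
ft_force: [13.2, -3.1, -3.4]
width: 0.249
t: 3.78
position: [0.4329, -0.2675, 0.1192]
tcp_rot: [[0.989, 0.145, 0.02], [0.145, -0.989, -0.002], [0.02, 0.005, -1.0]]
ft_force: [19.4, -2.5, -6.6]
width: 0.255
t: 3.95
position: [0.432, -0.2676, 0.1194]
tcp_rot: [[0.989, 0.146, 0.025], [0.146, -0.989, -0.001], [0.025, 0.005, -1.0]]
ft_force: [24.3, -1.3, -8.7]
width: 0.254
```

The grip is at its stop: force is rising with no further travel, after about 61 mm. I'll relax, open, lift, then go over to the box with a 13° turn.

```bash
python3 -m inch '[[-1,0.005,0,0,0,0,0],[-1,0.004,0,0,0,0,0],[-1,0,0,0,0,0,0],[1,0,0,0,0,0,0],[1,0,0,0,0,0,0],[1,0,0,0,0,0,0],[1,0,0,0,0,0,0]]';  python3 -m inch '[[1,0,0,-0.029,0,0,0],[1,0,0,-0.029,0,0,0],[1,0,0,-0.029,0,0,0],[1,0,0,-0.029,0,0,0],[1,0.0075,-0.032,0,0,0,0],[1,0.0075,-0.032,0,0,0,0],[1,0.0075,-0.032,0,0,0,0],[1,0.0075,-0.032,0,0,0,0],[1,0.0075,-0.032,0,0,0,0],[1,0.0075,-0.032,0,0,0,0],[1,0.0075,-0.032,0,0,0,0],[1,0.0075,-0.032,0,0,0,0],[1,0,0,0,0,0,-6.5],[1,0,0,0,0,0,-6.5],[1,0,0,0,0,0,0],[1,0,0,0,0,0,0]]'
python3 - <<'E'
from h import *
s=r.sense();print(s['position'],np.degrees(np.arctan2(*s['tcp_rot'][[1,0],0])))
for n in("scene","top"):
    im,d=r.get_image(n); cv2.imwrite(f"pics/{n}2.png",im[:,:,::-1]);np.save(f"pics/{n}2.npy",im);np.save(f"pics/{n}2d.npy",d)
im=np.load('pics/top2.npy')
c=im[150:290,310:490]; cv2.imwrite("pics/top2c.png",cv2.resize(c,None,fx=4,fy=4,interpolation=cv2.INTER_CUBIC)[:,:,::-1])
h=cv2.cvtColor(im,cv2.COLOR_RGB2HSV)
m=cv2.inRange(h,(5,170,150),(16,255,255)); m[:200]=0;m[280:]=0;m[:,:400]=0;m[:,480:]=0
q=np.argwhere(m)[:,::-1]; W=plane('top',q,0.143)[:,:2]; print(len(q),cv2.minAreaRect((W*1000).astype(np.float32)))
E
```

```text
t: 4.53
position: [0.4295, -0.2647, 0.1168]
tcp_rot: [[0.99, 0.143, -0.001], [0.143, -0.99, 0.001], [-0.001, -0.002, -1.0]]
ft_force: [0.3, 0.8, -0.1]
width: 0.81
t: 5.87
position: [0.4526, -0.0032, 0.233]
tcp_rot: [[0.933, 0.36, -0.001], [0.36, -0.933, 0.0], [-0.001, -0.001, -1.0]]
ft_force: [0.4, -0.4, 0.2]
width: 0.995
[ 0.45255118 -0.00319572  0.23304223] 21.078085464115965
77 ((428.69134521484375, -240.89373779296875), (22.576658248901367, 66.06797790527344), 9.79644775390625)
```

View pics/scene2.png

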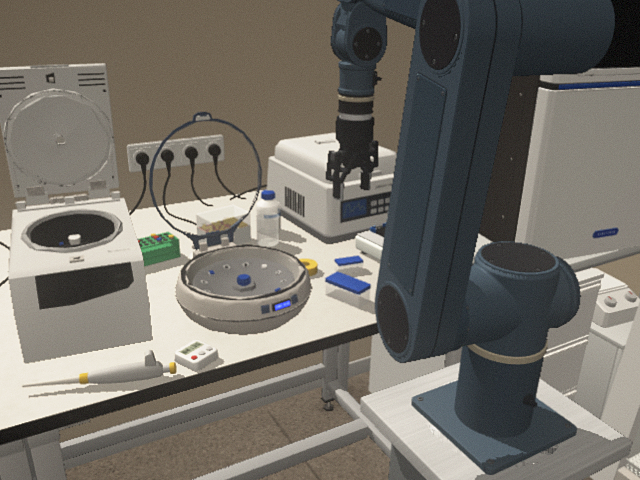

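View pics/top2c.png

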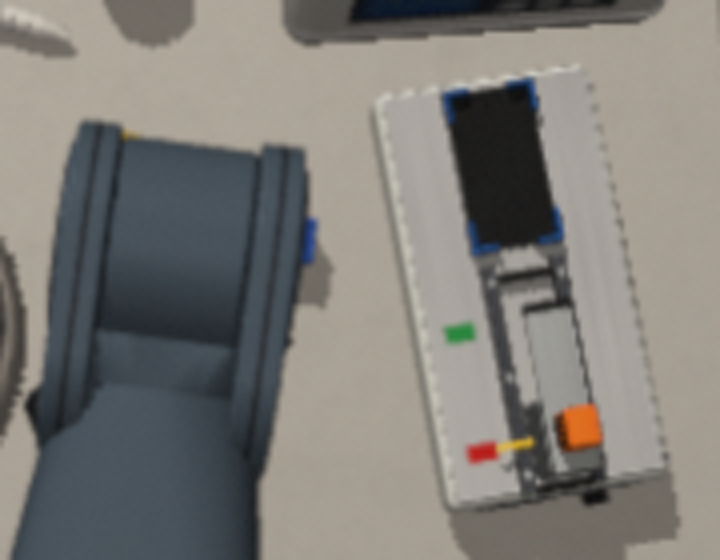

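Top crop: the orange grip is at its back end, the yellow pointer is level with the red mark, and all four blue corners are in clear view. I'll re-measure the nest and grip.

```bash
python3 - <<'E'
from h import *
im=np.load('pics/top2.npy'); hsv=cv2.cvtColor(im,cv2.COLOR_RGB2HSV)
m=cv2.inRange(hsv,(105,110,40),(125,255,255)); k=np.zeros_like(m); k[165:216,418:458]=m[165:216,418:458]
n,l,st,ce=cv2.connectedComponentsWithStats(k)
C=[]
for i in range(1,n):
    if st[i,4]>4: p=plane('top',[ce[i]],0.060)[0,:2]; C.append(p); print(st[i,4],ce[i],p)
q=np.argwhere(k)[:,::-1]
print('allblue',cv2.minAreaRect((plane('top',q,0.060)[:,:2]*1000).astype(np.float32)),np.mean(C,0))
m=cv2.inRange(hsv,(5,170,150),(16,255,255)); k[:]=0;k[240:275,445:470]=m[240:275,445:470]
q=np.argwhere(k)[:,::-1]; W=plane('top',q,0.143)[:,:2];print('grip',len(q),cv2.minAreaRect((W*1000).astype(np.float32)))
# box lid in scene view
for z in(0.044,):
  im=np.load('pics/scene2.npy'); h=cv2.cvtColor(im,cv2.COLOR_RGB2HSV); m=cv2.inRange(h,(105,120,50),(125,255,255)); k[:]=0; k[268:300,318:378]=m[268:300,318:378]
  q=np.argwhere(k)[:,::-1]; W=plane('scene',q,z)[:,:2]; print('lid scene',len(q),cv2.minAreaRect((W*1000).astype(np.float32)))
E
```

```text
20 [441.4  172.65] [ 0.66442269 -0.25783255]
20 [422.6  175.85] [ 0.65662336 -0.20705362]
26 [447.61538462 207.11538462] [ 0.57063374 -0.26939864]
25 [429.52 209.88] [ 0.56422761 -0.22102181]
allblue ((614.1680908203125, -239.17227172851562), (109.74886322021484, 60.25521469116211), 8.080951690673828) [ 0.61397685 -0.23882665]
grip 75 ((432.65374755859375, -263.89080810546875), (22.57660675048828, 19.392303466796875), 9.85925579071045)
lid scene 446 ((452.9341125488281, -2.0126380920410156), (96.22737884521484, 51.628780364990234), 20.127500534057617)
```

Nest (0.6141,-0.239) at 8.1°. The grip's camera y is about 3.5 mm to the left of where the fingers actually held it, so for the placement I'll aim at nest y ≈ -0.241. Now go down over the large box and look before closing.

```bash
python3 -m inch '[[0.6,0.003,0.0037,0.0275,0,0,0],[0.6,0,0,0.0275,0,0,0],[0.6,0,0,0.0275,0,0,0],[0.6,0,0,0.0275,0,0,0],[0.6,0,0,0.0275,0,0,0],[0.6,0,0,0.0225,0,0,0],[0.6,0,0,0,0,0,0],[0.6,0,0,0,0,0,0]]' 30
python3 - <<'E'
from h import *
im,d=r.get_image('scene'); np.save('pics/scene3.npy',im)
c=im[140:330,270:430]; cv2.imwrite("pics/scene3c.png",cv2.resize(c,None,fx=3.1,fy=3.1,interpolation=cv2.INTER_CUBIC)[:,:,::-1])
E
```

```text
t: 6.63
position: [0.4555, -0.006, 0.0721]
tcp_rot: [[0.933, 0.36, -0.004], [0.36, -0.933, 0.001], [-0.003, -0.002, -1.0]]
ft_force: [-0.2, -0.9, 0.3]
width: 0.803
```

View pics/scene3c.png

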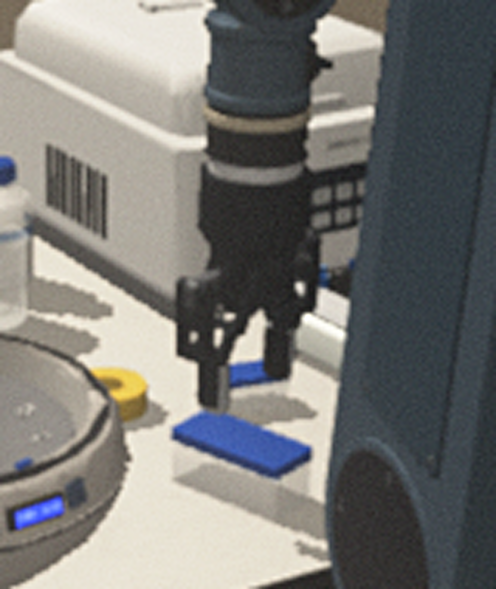

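The open fingers, with tips at crop (213,405) and (278,373), straddle the large lid at crop (243,442). The smaller box is behind and clear. Descend and close at 30 N.

```bash
python3 -m inch '[[0.6,0,0,0.02,0,0,0],[0.6,0,0,0.02,0,0,0],[0.6,0,0,0.02,0,0,0],[0.6,0,0,0,0,0,0],[0.6,0,0,0,0,0,0]]' 30;  python3 -m inch '[[-1,0,0,0,0,0,0],[-1,0,0,0,0,0,0],[-1,0,0,0,0,0,0],[-1,0,0,0,0,0,0],[-1,0,0,0,0,0,0],[-1,0,0,0,0,0,0],[-1,0,0,0,0,0,0]]' 30
```

```text
t: 7.1
position: [0.4576, -0.006, 0.0145]
tcp_rot: [[0.932, 0.361, 0.001], [0.361, -0.932, -0.0], [0.001, 0.0, -1.0]]
ft_force: [-0.2, 0.0, -0.1]
width: 0.797
t: 7.68
position: [0.4594, -0.0063, 0.0161]
tcp_rot: [[0.932, 0.362, 0.005], [0.362, -0.932, -0.001], [0.004, 0.003, -1.0]]
ft_force: [-0.3, -0.6, 6.1]
width: 0.529
```

45 mm wide, so it's held. Lift and check.

```bash
python3 -m inch '[[-1,0,0,-0.01,0,0,0],[-1,0,0,-0.02,0,0,0],[-1,0,0,-0.03,0,0,0],[-1,0,0,-0.03,0,0,0],[-1,0,0,-0.03,0,0,0],[-1,0,0,-0.03,0,0,0],[-1,0,0,-0.02,0,0,0],[-1,0,0,0,0,0,0],[-1,0,0,0,0,0,0]]' 30
python3 - <<'E'
from h import *
im,d=r.get_image('scene'); np.save('pics/scene4.npy',im)
c=im[100:330,250:450]; cv2.imwrite("pics/scene4c.png",cv2.resize(c,None,fx=2.6,fy=2.6,interpolation=cv2.INTER_CUBIC)[:,:,::-1])
s=r.sense();print(s['position'],s['ft_force'],s['width'])
E
```

```text
t: 8.43
position: [0.4579, -0.0059, 0.1849]
tcp_rot: [[0.932, 0.362, 0.003], [0.362, -0.932, -0.0], [0.003, 0.002, -1.0]]
ft_force: [-0.3, -0.4, -2.5]
width: 0.532
[ 0.45682709 -0.00575191  0.18307274] [ 0.2720643  -0.5373026  -1.70306249] 0.5319060778663255
```

View pics/scene4c.png

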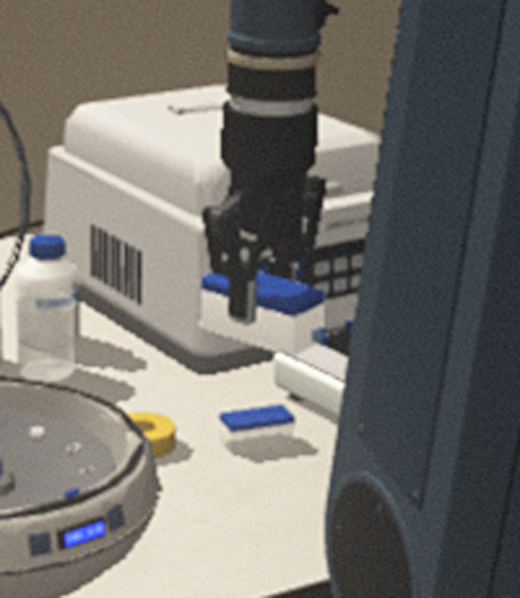

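The box is held level and clear. Turn 13.1° and move above the nest.

```bash
python3 -m inch '[[-1,0,0,0,0,0,6.55],[-1,0,0,0,0,0,6.55],[-1,0.0136,0.0283,0,0,0,0],[-1,0.0136,0.0283,0,0,0,0],[-1,0.0136,0.0283,0,0,0,0],[-1,0.0136,0.0283,0,0,0,0],[-1,0.0136,0.0283,0,0,0,0],[-1,0.0136,0.0283,0,0,0,0],[-1,0.0136,0.0283,0,0,0,0],[-1,0.0136,0.0283,0,0,0,0],[-1,0.0136,0.0283,0,0,0,0],[-1,0,0,0,0,0,0],[-1,0,0,0,0,0,0]]' 30
python3 - <<'E'
from h import *
P=[];s=r.sense();print(np.degrees(np.arctan2(*s['tcp_rot'][[1,0],0])))
for n in("scene","top"):
    im,d=r.get_image(n); cv2.imwrite(f"pics/{n}5.png",im[:,:,::-1]);np.save(f"pics/{n}5.npy",im);P.append(r.sense()['position'])
print(P)
im=np.load('pics/top5.npy');c=im[140:290,380:520]; cv2.imwrite("pics/top5c.png",cv2.resize(c,None,fx=3.8,fy=3.8,interpolation=cv2.INTER_CUBIC)[:,:,::-1])
E
```

```text
t: 9.57
position: [0.6128, -0.2413, 0.1782]
tcp_rot: [[0.99, 0.139, -0.007], [0.139, -0.99, 0.004], [-0.007, -0.005, -1.0]]
ft_force: [-0.2, 0.5, -1.6]
width: 0.532
7.998853691773272
[array([ 0.61274267, -0.2402565 ,  0.17962728]), array([ 0.61289213, -0.23971897,  0.18098215])]
```

View pics/scene5.png

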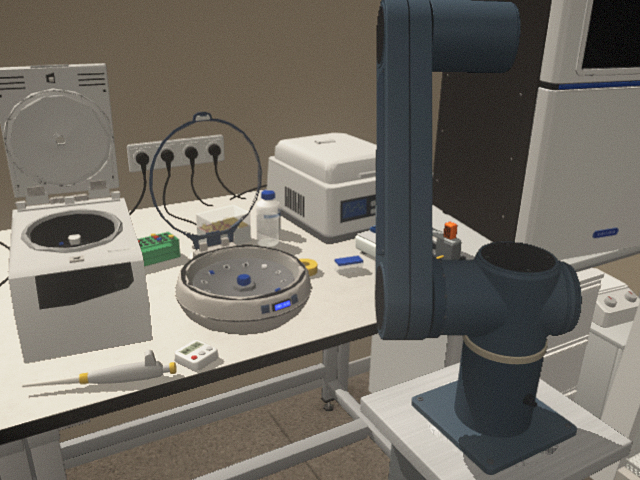

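View pics/top5c.png

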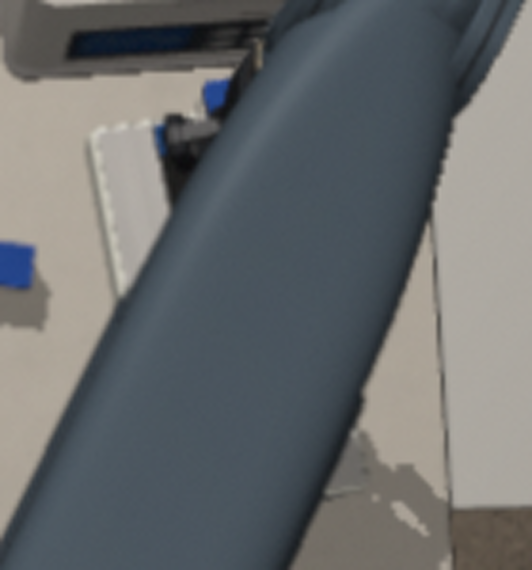

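The scene view has the grip at (450,230), fully back; the box is hidden behind the column. The top view shows only the box's far-left lid corner, near (434,162). I'll use that corner to check the in-hand position.

```bash
python3 - <<'E'
from h import *
im=np.load('pics/top5.npy'); h=cv2.cvtColor(im,cv2.COLOR_RGB2HSV); m=cv2.inRange(h,(105,110,50),(125,255,255)); k=np.zeros_like(m); k[150:172,425:455]=m[150:172,425:455]
q=np.argwhere(k)[:,::-1]
a=np.radians(8.1); X=np.array([np.cos(a),np.sin(a)]); Y=np.array([-X[1],X[0]])
c=im[150:190,415:455]; cv2.imwrite("pics/top5d.png",cv2.resize(c,None,fx=14,fy=14,interpolation=cv2.INTER_NEAREST)[:,:,::-1])
for z in(.205,.21):
    W=plane('top',q,z)[:,:2]; print(z,len(q),'far edge along X',np.percentile(W@X,[80,100]),'left edge',np.percentile(W@Y,[90,100]))
    for t in (np.array([.6128,-.2405]),np.array([.6141,-.2390])): print(t, 'pred far',t@X+.048,'left',t@Y+.023)
print(q.min(0),q.max(0))
print(proj('top',[np.r_[np.array([.6128,-.2405])+sx*.048*X+sy*.023*Y,.21] for sx,sy in((1,1),(1,-1),(-1,1))]))
E
```

```text
0.205 43 far edge along X [0.61527726 0.6186239 ] left edge [-0.30110851 -0.29958703]
[ 0.6128 -0.2405] pred far 0.6207997511677179 left -0.30144496461218273
[ 0.6141 -0.239 ] pred far 0.6222981337706558 left -0.30014310072712674
0.21 43 far edge along X [0.61404162 0.61737473] left edge [-0.29997514 -0.29845983]
[ 0.6128 -0.2405] pred far 0.6207997511677179 left -0.30144496461218273
[ 0.6141 -0.239 ] pred far 0.6222981337706558 left -0.30014310072712674
[434 161] [440 169]
[[433.87201762 160.0773929 ]
 [452.64456197 157.13248266]
 [441.63540569 198.99998664]]
```

View pics/top5d.png

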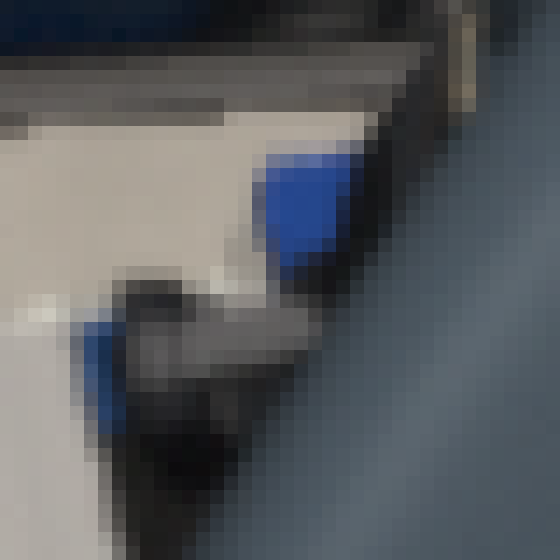

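In hand, the box reads about 2.8 mm short of the nest centre along x and about 1 mm left of it. The grip-stop extrapolation says the same. Shift by +2.8 mm and 1 mm on tool y, then descend most of the way (contact expected at 118 mm).

```bash
python3 -m inch '[[-1,0.0028,0.001,0.02,0,0,0],[-1,0,0,0.03,0,0,0],[-1,0,0,0.025,0,0,0],[-1,0,0,0.015,0,0,0],[-1,0,0,0.008,0,0,0],[-1,0,0,0,0,0,0],[-1,0,0,0,0,0,0]]' 30; python3 -m inch '[[-1,0,0,0.005,0,0,0],[-1,0,0,0.003,0,0,0],[-1,0,0,0,0,0,0]]'; python3 -m inch '[[-1,0,0,0.004,0,0,0],[-1,0,0,0,0,0,0],[-1,0,0,0,0,0,0]]'
```

```text
t: 10.25
position: [0.6168, -0.2404, 0.0859]
tcp_rot: [[0.99, 0.142, 0.0], [0.142, -0.99, 0.0], [0.0, -0.0, -1.0]]
ft_force: [0.6, -0.3, -1.0]
width: 0.53
t: 10.5
position: [0.6175, -0.2414, 0.0779]
tcp_rot: [[0.99, 0.141, 0.001], [0.141, -0.99, -0.001], [0.001, 0.001, -1.0]]
ft_force: [-1.4, -0.0, -2.1]
width: 0.53
t: 10.75
position: [0.6169, -0.2413, 0.073]
tcp_rot: [[0.99, 0.141, -0.0], [0.141, -0.99, 0.0], [-0.0, -0.0, -1.0]]
ft_force: [-0.2, -1.2, -1.4]
width: 0.527
```

```bash
python3 -m inch '[[-1,0,0,0.003,0,0,0],[-1,0,0,0,0,0,0]]'; python3 -m inch '[[-1,0,0,0.003,0,0,0],[-1,0,0,0,0,0,0]]'; python3 -m inch '[[-1,0,0,0.002,0,0,0],[-1,0,0,0,0,0,0]]'
```

```text
t: 10.92
position: [0.6169, -0.2412, 0.0698]
tcp_rot: [[0.99, 0.141, -0.001], [0.141, -0.99, 0.0], [-0.001, -0.0, -1.0]]
ft_force: [0.7, 0.7, -1.9]
width: 0.528
t: 11.08
position: [0.6174, -0.2414, 0.0681]
tcp_rot: [[0.99, 0.141, 0.001], [0.141, -0.99, -0.0], [0.001, 0.001, -1.0]]
ft_force: [-0.9, 0.0, 2.0]
width: 0.533
t: 11.25
position: [0.6175, -0.2415, 0.0681]
tcp_rot: [[0.99, 0.141, 0.002], [0.141, -0.99, -0.001], [0.002, 0.001, -1.0]]
ft_force: [-3.7, 1.3, 7.1]
width: 0.536
```

The box touched down at z≈0.068, which puts its bottom at the nest floor height. Back off 1 mm, release, and lift straight up.

```bash
python3 -m inch '[[-1,0,0,-0.001,0,0,0],[0.4,0,0,0,0,0,0],[0.4,0,0,0,0,0,0],[0.4,0,0,0,0,0,0],[0.6,0,0,0,0,0,0],[0.6,0,0,0,0,0,0],[0.6,0,0,0,0,0,0]]'; python3 -m inch '[[0.6,0,0,-0.01,0,0,0],[0.6,0,0,-0.02,0,0,0],[0.6,0,0,-0.03,0,0,0],[0.6,0,0,-0.03,0,0,0],[0.6,0,0,-0.03,0,0,0],[0.6,0,0,-0.03,0,0,0],[0.6,0,0,0,0,0,0],[0.6,0,0,0,0,0,0]]'
```

```text
t: 11.83
position: [0.617, -0.2412, 0.0659]
tcp_rot: [[0.99, 0.141, -0.0], [0.141, -0.99, 0.0], [-0.0, -0.0, -1.0]]
ft_force: [-0.1, 0.1, 0.0]
width: 0.801
t: 12.5
position: [0.6187, -0.2421, 0.2209]
tcp_rot: [[0.99, 0.141, 0.007], [0.141, -0.99, -0.004], [0.006, 0.004, -1.0]]
ft_force: [-0.3, 0.4, -0.1]
width: 0.796
```

```bash
python3 -m inch '[[0.6,-0.0202,-0.0303,0,0,0,0],[0.6,-0.0202,-0.0303,0,0,0,0],[0.6,-0.0202,-0.0303,0,0,0,0],[0.6,-0.0202,-0.0303,0,0,0,0],[0.6,-0.0202,-0.0303,0,0,0,0],[0.6,-0.0202,-0.0303,0,0,0,0],[0.6,-0.0202,-0.0303,0,0,0,0],[1,0,0,0,0,0,0],[1,0,0,0,0,0,0]]'
python3 - <<'E'
from h import *
print(r.sense()['position'])
for n in("top",):
    im,d=r.get_image(n); np.save(f"pics/{n}6.npy",im);np.save(f"pics/{n}6d.npy",d)
c=im[150:290,330:490]; cv2.imwrite("pics/top6c.png",cv2.resize(c,None,fx=4,fy=4,interpolation=cv2.INTER_CUBIC)[:,:,::-1])
h=cv2.cvtColor(im,cv2.COLOR_RGB2HSV); m=cv2.inRange(h,(105,120,50),(125,255,255)); k=np.zeros_like(m); k[160:220,418:458]=m[160:220,418:458]
n,l,st,ce=cv2.connectedComponentsWithStats(k)
for i in range(1,n): print(st[i],ce[i])
i=1+np.argmax(st[1:,4]); q=np.argwhere(l==i)[:,::-1]
P=dpts('top',q,d); print('lid z',np.percentile(P[:,2],[5,25,50,75,95])); t=P[:,2]>.085
print(cv2.minAreaRect((plane('top',q,.096)[:,:2]*1000).astype(np.float32)),t.mean())
E
```

```text
t: 13.25
position: [0.4455, -0.05, 0.2153]
tcp_rot: [[0.99, 0.144, -0.002], [0.144, -0.99, 0.0], [-0.001, -0.0, -1.0]]
ft_force: [-0.5, -0.0, -0.4]
width: 0.996
[ 0.44554221 -0.04996312  0.21528547]
[421 170  30  41 664] [437.5        188.38855422]
[427 206   7   8  22] [429.40909091 210.13636364]
lid z [0.08547527 0.09192866 0.09399173 0.09580779 0.0990025 ]
((607.0140380859375, -233.714599609375), (106.6164779663086, 59.52692413330078), 9.406046867370605) 0.9518072289156626
```

View pics/top6c.png

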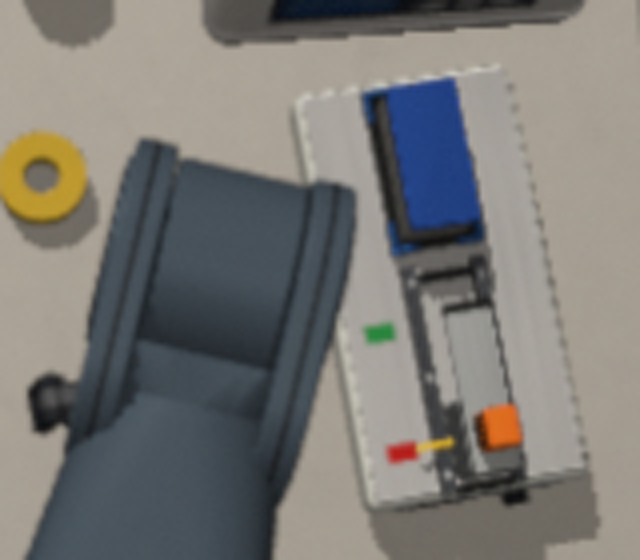

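The box sits inside the four corners, with its blue lid at crop (433,155). The grip is still back at the red mark, and the yellow roll has not moved. Now measure the lid centre precisely.

```bash
python3 - <<'E'
from h import *
im=np.load('pics/top6.npy');d=np.load('pics/top6d.npy'); h=cv2.cvtColor(im,cv2.COLOR_RGB2HSV); m=cv2.inRange(h,(105,120,50),(125,255,255))
k=np.zeros_like(m); k[160:220,418:458]=m[160:220,418:458]
k=cv2.morphologyEx(k,cv2.MORPH_OPEN,np.ones((5,5),np.uint8)); n,l,st,ce=cv2.connectedComponentsWithStats(k);i=1+np.argmax(st[1:,4]); q=np.argwhere(l==i)[:,::-1]
print(st[i],cv2.minAreaRect((plane('top',q,.096)[:,:2]*1000).astype(np.float32)),plane('top',[ce[i]],.096))
P=dpts('top',q,d); A=np.c_[P[:,:2]-P[:,:2].mean(0),np.ones(len(P))]; s=np.linalg.lstsq(A,P[:,2],rcond=None)[0]; print('tilt',s)
s0=np.load('pics/top0.npy')
E
```

```text
[427 170  23  37 633] ((613.708251953125, -238.64431762695312), (95.52666473388672, 46.10293197631836), 8.050155639648438) [[ 0.61351838 -0.23881834  0.096     ]]
tilt [-0.00130012  0.02490974  0.09403785]
```

The lid measures 95.5 x 46.1 mm, centred at (0.6137,-0.2386) at 8.05°. That is within 1 mm of the nest, level and at floor height. Back to the grip.

```bash
python3 -m inch '[[1,-0.0061,0.0304,0,0,0,0],[1,-0.0061,0.0304,0,0,0,0],[1,-0.0061,0.0304,0,0,0,0],[1,-0.0061,0.0304,0,0,0,0],[1,-0.0061,0.0304,0,0,0,0],[1,-0.0061,0.0304,0,0,0,0],[1,-0.0061,0.0304,0,0,0,0],[1,0,0,0,0,0,0],[1,0,0,0,0,0,0],[1,0,0,0,0,0,0]]' 20
```

```text
t: 14.13
position: [0.4349, -0.2686, 0.2156]
tcp_rot: [[0.99, 0.14, -0.001], [0.14, -0.99, 0.001], [-0.001, -0.001, -1.0]]
ft_force: [-0.2, -0.5, -0.3]
width: 1.004
```

```bash
python3 -m inch '[[1,0,0,0.027,0,0,0],[1,0,0,0.027,0,0,0],[1,0,0,0.027,0,0,0],[1,0,0,0.017,0,0,0],[1,0,0,0,0,0,0],[1,0,0,0,0,0,0],[-1,0,0,0,0,0,0],[-1,0,0,0,0,0,0],[-1,0,0,0,0,0,0],[-1,0,0,0,0,0,0],[-1,0,0,0,0,0,0],[-1,0,0,0,0,0,0],[-1,0,0,0,0,0,0],[-1,0,0,0,0,0,0]]' 20
```

```text
t: 15.3
position: [0.4353, -0.2672, 0.1194]
tcp_rot: [[0.99, 0.142, 0.001], [0.142, -0.99, 0.001], [0.001, -0.001, -1.0]]
ft_force: [-0.7, 4.7, 5.8]
width: 0.254
```

The grip is held. Push forward 74 mm, then step into the stop.

```bash
python3 -m inch '[[-1,0.01,0,0,0,0,0],[-1,0.015,0,0,0,0,0],[-1,0.015,0,0,0,0,0],[-1,0.015,0,0,0,0,0],[-1,0.012,0,0,0,0,0],[-1,0.007,0,0,0,0,0],[-1,0,0,0,0,0,0]]' 20;  python3 -m inch '[[-1,0.004,0,0,0,0,0],[-1,0.004,0,0,0,0,0],[-1,0,0,0,0,0,0]]'; python3 -m inch '[[-1,0.003,0,0,0,0,0],[-1,0,0,0,0,0,0]]'; python3 -m inch '[[-1,0.003,0,0,0,0,0],[-1,0,0,0,0,0,0]]'
```

```text
t: 15.88
position: [0.5098, -0.2565, 0.1194]
tcp_rot: [[0.99, 0.142, 0.002], [0.142, -0.99, 0.001], [0.002, -0.001, -1.0]]
ft_force: [-0.3, 3.9, 4.2]
width: 0.255
t: 16.13
position: [0.514, -0.2559, 0.1194]
tcp_rot: [[0.99, 0.141, -0.005], [0.141, -0.99, 0.0], [-0.005, -0.001, -1.0]]
ft_force: [-7.7, 3.2, 8.5]
width: 0.254
t: 16.3
position: [0.5142, -0.2558, 0.1193]
tcp_rot: [[0.99, 0.14, -0.011], [0.14, -0.99, -0.001], [-0.011, -0.001, -1.0]]
ft_force: [-13.9, 2.4, 11.8]
width: 0.251
t: 16.47
position: [0.5145, -0.2558, 0.1192]
tcp_rot: [[0.99, 0.14, -0.017], [0.14, -0.99, -0.001], [-0.017, -0.001, -1.0]]
ft_force: [-20.2, 2.3, 14.2]
width: 0.255
```

At the stop after about 80 mm of travel. Relax, open, lift, swing aside and verify.

```bash
python3 -m inch '[[-1,-0.004,0,0,0,0,0],[-1,-0.003,0,0,0,0,0],[-1,0,0,0,0,0,0],[1,0,0,0,0,0,0],[1,0,0,0,0,0,0],[1,0,0,0,0,0,0],[1,0,0,0,0,0,0],[1,0,0,0,0,0,0]]';  python3 -m inch '[[1,0,0,-0.02,0,0,0],[1,0,0,-0.029,0,0,0],[1,0,0,-0.029,0,0,0],[1,0,0,-0.029,0,0,0],[1,-0.01,-0.032,0,0,0,0],[1,-0.01,-0.032,0,0,0,0],[1,-0.01,-0.032,0,0,0,0],[1,-0.01,-0.032,0,0,0,0],[1,-0.01,-0.032,0,0,0,0],[1,-0.01,-0.032,0,0,0,0],[1,-0.01,-0.032,0,0,0,0],[1,0,0,0,0,0,0],[1,0,0,0,0,0,0]]'
python3 - <<'E'
from h import *
im,d=r.get_image('top'); np.save("pics/top7.npy",im); cv2.imwrite("pics/top7.png",im[:,:,::-1])
c=im[150:290,330:490]; cv2.imwrite("pics/top7c.png",cv2.resize(c,None,fx=4,fy=4,interpolation=cv2.INTER_CUBIC)[:,:,::-1])
h=cv2.cvtColor(im,cv2.COLOR_RGB2HSV)
m=cv2.inRange(h,(5,170,150),(16,255,255)); k=np.zeros_like(m);k[210:250,440:470]=m[210:250,440:470]
q=np.argwhere(k)[:,::-1]; print('grip',len(q),cv2.minAreaRect((plane('top',q,0.143)[:,:2]*1000).astype(np.float32)))
m=cv2.inRange(h,(105,120,50),(125,255,255)); k[:]=0; k[160:220,418:458]=m[160:220,418:458]
k=cv2.morphologyEx(k,cv2.MORPH_OPEN,np.ones((5,5),np.uint8)); q=np.argwhere(k)[:,::-1]
print('lid',cv2.minAreaRect((plane('top',q,.096)[:,:2]*1000).astype(np.float32)))
for nm in('top0','top7'):
    x=np.load(f'pics/{nm}.npy'); hh=cv2.cvtColor(x,cv2.COLOR_RGB2HSV); y=cv2.inRange(hh,(20,150,120),(30,255,255)); y[:180]=0;y[208:]=0;y[:,:325]=0;y[:,360:]=0; print(nm,'roll',np.argwhere(y).mean(0)[::-1])
print('timer diff',np.abs(np.load('pics/top0.npy')[265:305,190:230].astype(int)-im[265:305,190:230]).mean())
E
```

```text
t: 17.13
position: [0.5151, -0.2567, 0.1179]
tcp_rot: [[0.99, 0.141, -0.0], [0.141, -0.99, -0.0], [-0.0, 0.0, -1.0]]
ft_force: [-0.6, 0.3, 0.5]
width: 0.935
t: 18.22
position: [0.4141, -0.0437, 0.2257]
tcp_rot: [[0.99, 0.144, 0.001], [0.144, -0.99, -0.001], [0.001, 0.001, -1.0]]
ft_force: [0.3, -1.4, 0.3]
width: 0.997
grip 74 ((511.0092468261719, -253.03729248046875), (22.365903854370117, 20.056087493896484), 11.018132209777832)
lid ((628.0711669921875, -236.61427307128906), (66.52029418945312, 46.09175491333008), 8.036312103271484)
top0 roll [340.03225806 194.0483871 ]
top7 roll [340.02580645 194.04516129]
timer diff 2.359583333333333
```

View pics/top7c.png

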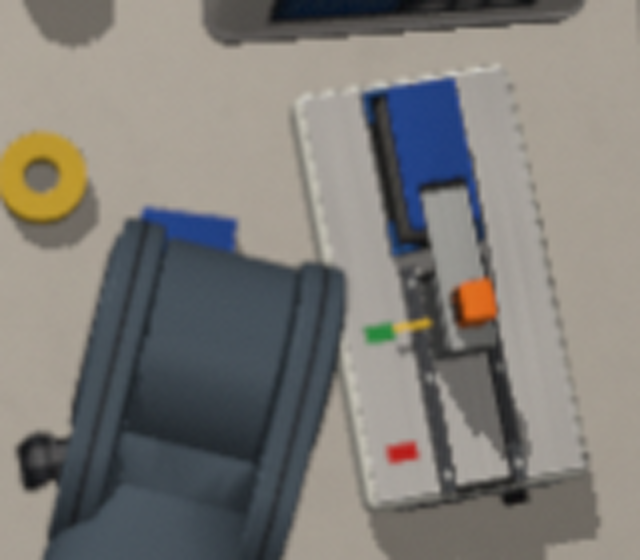

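Top crop: the pointer is at the green mark and the arm tip reaches over the lid, whose far edge has not moved. The roll is where it started (340.0,194.0), and the robot is clear. Handing in.

```bash
python3 -c "
from workcell import r
print(r.job_done()); print(r.sense()['t'])"
```

```text
the job is handed in; nothing more can be done
None
the job is handed in; nothing more can be done
```

The job is done and handed in at about 18 s of the 61 s allowed. I pulled the orange grip back to its stop, set the larger blue-lidded box in the nest and released it. I then slid the grip forward to its other stop and moved the arm clear.

**Box:** after release, its lid centre was at (0.6137, -0.2386), against the nest centre at (0.6141, -0.2390). It sat at 8.05° against the nest's 8.1°, with the lid at about nest-floor height plus the box height. Its far edge did not move when the arm slid over it. The depth fit showed a slope of 0.025 across the lid, under the 0.06 rad limit and probably depth noise.

**Grip:** it travelled about 79 mm by camera and about 80–82 mm by arm position, with the force rising against the stop at both ends. The pointer ended on the green mark.

**Label roll and timer:** the roll did not move in the images, and the timer's image patch was practically unchanged.

**Disagreement:** the camera placed the grip about 3.5 mm to the left of where the fingers actually held it. I corrected the nest target for that, and the final checks showed no error from it.

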